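# Torque the fork clamp's pinch bolt until the wrench breaks over

## Task

The fork clamp held in the vice still needs its near pinch bolt torqued. Push the torque wrench that stands on it steadily clockwise (seen from above), at its black grip, until the wrench's hinge breaks over at the set torque; stop there without pressing on and over-tightening the bolt. Then ease off so that the handle springs straight again, leave the wrench on the bolt, and leave everything else on the bench where it is.

Things in the scene. Friction and masses are not known exactly. Their poses are not given: they have to be found in the camera images.
- bolt_axis (a point): Point on the vertical axis of the pinch bolt, at the height of the wrench's centreline (183 mm above the bench). Bolt, socket and wrench turn about the vertical line through it. The bolt sits in the ear of the fork clamp that is nearest the robot.
- grip_centre (a point): Centre of the torque wrench's round black grip: 29 mm in diameter, 116 mm long, level, centreline 183 mm above the bench, centre 209 mm from the bolt's axis. x of this frame runs along the handle away from the bolt, z is up. At the start the handle points to the robot's left (+y), within 0.55 rad. Under its sweep lie only loose things less than 90 mm high.
- wrench_grip: The grip; origin and axes as grip_centre. It belongs to a break-over torque wrench 300 mm long: from the bolt, a steel head (35 mm in diameter, 24 mm high) on a 20 mm socket, a hinge pin 34 mm from the bolt's axis, a 20 mm steel tube with a yellow scale, then the black grip with a red band at its inner end and a 25 mm steel end cap.
- vise: Blue bench vice, 135 mm high, jaws 112 mm wide, fixed to the bench; origin on the bench straight below bolt_axis. The vice's middle is 125 mm along its x axis and -150 mm along its y axis from there (x roughly away from the robot).
- fork_clamp: Aluminium motorcycle fork clamp, 278 mm wide along x, with two 66 mm rings, 38 mm thick along y, highest point 151 mm above the bench; same origin and axes as the vice, which holds its steel stem level (along y). It reaches from 14 mm before the bolt to 264 mm beyond it along x. Does not move.
- pinch_bolt (a joint): How far bolt, socket and wrench head are turned clockwise seen from above, rad; starts between 0 and 0.25 and stays where it is left. The head does not ratchet: pushed the other way it loosens the bolt. Turning takes 2 N m at 0, plus 2 N m per rad (10 to 14 N at mid-grip); the set 3 N m comes at about 0.5. Pushed between grip and bolt, the wrench breaks too late.
- wrench_handle (a joint): Break-over hinge of the wrench, rad: 0 = handle straight, grows clockwise as it breaks over. It stays at 0 until the set torque, then gives way and the force falls by about a third over its travel; at 0.22 it meets a hard stop, and pushing on from there over-tightens the bolt. Released, it springs back to 0.
- tape_measure: Yellow and black tape measure, 85 x 38 x 66 mm high, loose; origin under its middle. Bystander.
- big_socket: Upright steel socket, 41 mm in diameter, 60 mm high, loose; origin under its middle. Bystander.
- bearing: Taper roller bearing lying flat, 60 mm in diameter, 21 mm high, loose; origin under its middle. Bystander.
- socket_rail: Red rail 230 mm long with six upright steel sockets, 44 mm high, loose; origin under its middle, x along the rail. Bystander.
- ratchet: Ratchet with black handle, 205 mm long, 30 mm high, lying loose; origin under its middle, x towards its head. Bystander.
- pliers: Pliers with red handles, 180 mm long, 15 mm high, lying loose; x towards the jaws. Bystander.
- screwdriver: Black and blue screwdriver, 210 mm long, 28 mm high, lying loose; origin near its middle, x towards the tip. Bystander.
- cup: Blue plastic cup, 80 mm in diameter, 135 mm high, standing loose; origin under its middle. Bystander.

How it is judged (in metres and radians):
On the way:
1. the wrench breaks over (hinge past 0.10 rad) while the fingers push on its grip (value of joint wrench_handle above 0.1 rad and contact force between the fingers and wrench_grip above 1 N), for 0.05 s.
At the end, for the whole second after the job is handed in: The bolt has been turned to the set torque (pinch_bolt between 0.36 and 0.65 rad; the wrench breaks at about 0.5), the handle has sprung straight again (hinge under 0.04 rad) and all is still and released, the bystanders within 30 mm of where they were (value of joint pinch_bolt between 0.36 and 0.65 rad and value of joint wrench_handle below 0.04 rad and velocity of joint pinch_bolt between -0.05 and 0.05 rad/s and velocity of joint wrench_handle between -0.05 and 0.05 rad/s); the robot touches nothing.
It fails at once if the bolt is over-tightened (pinch_bolt past 0.65 rad) (value of joint pinch_bolt above 0.65 rad).
It fails at once if a bystander is shifted by more than 30 mm (distance of any of tape_measure, big_socket, bearing, socket_rail, ratchet, pliers, screwdriver, cup from where it was at the start of the episode above 0.03 m).
It also fails if it takes over 48 s, if anything falls off the work surface, if the arm or the gripper's body presses on something with over 40 N, if the wrist force passes 120 N, or if a joint passes its speed limit or range.

## Robot

A 7-joint arm with a two-finger parallel gripper is mounted at the origin on the work surface. World frame = base frame: x ahead of the robot, y to its left, z up, the work surface at z = 0. Lengths are in m, angles in degrees, forces in N, time in s.
With the tool pointing down it reaches from about 0.425 to 0.875 m from the base axis. Payload 4.7 kg.
Tool frame: the origin (TCP) lies at the very end of the fingers, on their centre line; the grasp point (between the pads) lies 19 mm behind it; z points along the fingers, y is the direction in which the jaws open and shut (so a half turn about z gives the same grasp; the last joint's range is limited). The gripper opens to 87 mm and grips with 3 to 60 N. Pads are 19 mm wide; open, the fingers measure 117 mm over their backs; the gripper's body (75 mm by 190 mm) begins 51 mm behind the grasp point.
Start: joints at [70.422, 18.392, -4.016, 83.108, 1.295, 78.541, -3.26], TCP at [0.226, -0.609, 0.223] pointing down, gripper open.
Joint ranges: [-163.93, 163.93], [-17.29, 119.83], [-79.2, 71.16], [3.27, 140.29], [-89.18, 269.18], [5.43, 117.66], [-154.24, 154.24]. Speed limits (degrees/s): [147.25, 147.25, 180, 180, 180, 180, 180].

## Interface

Orientations are given as [roll, pitch, yaw] about the fixed x, y, z axes, in that order (R = Rz(yaw) Ry(pitch) Rx(roll)).
In Python, from cell import * gives the robot as it stands.
- The arm moves only by the tool drive_tool, never from a script. Its argument "moves" is text: rows parted by semicolons, each of 5 numbers parted by spaces: the shift along the tool's x, y, z in m, then the turn about the tool's z in degrees, then the gripper's target within -1 to 1 (fully open at 1, half-way at 0, shut at -1). In form: x y z yaw fingers; .... A call has exactly 8 rows; each row is the pose to reach, as a shift and turn from the pose commanded when the call began, along the tool's axes at that moment; what a row does not reach only later rows make up. A row lasts 1/10 s, in which the tool goes at most 50 mm and 8.59 degrees, less where a joint would pass 70% of its speed; a pose out of reach is approached as far as the arm can. A call with a gripper value outside its range is refused whole. The fingers move at their own pace and stop on an object; "grip_force" is the grip in N (left out, the last holds). Time passes only in rows, so rows that repeat a pose let the fingers close, or fill a call up. It gives the time, the measured TCP pose, the force and the opening at its end, in the units of the state.
- get_obs(): the state, without advancing time (a new reading comes with each control period).
- read_camera(name): name is "side" or "top" or "wrist"; returns (picture, depth): 420x560x3 uint8, red, green, blue; 420x560 float32, m along the optical axis (not along the pixel's ray), 0 where there is no reading.
- calibration(name): a dict with "intrinsics" (3x3 intrinsics, pixels), "cam_to_world" (4x4, takes a point from camera to world coordinates); the wrist camera has in their place "T_tool_cam" (4x4, takes a point from camera to tool coordinates, whose origin is the TCP and whose axes are the flange's). Camera axes: x right, y up, looking along -z (the intrinsics and any distortion apply to the point x, -y, -z); pixel columns grow to the right and rows downward; lengths in m; the calibration is good to about 2 mm. A picture is of the moment at which its call begins: read the wrist's pose just before it. calibration takes no time and is no camera call.
- sign_off(): hands the job in, once; it reports no verdict.
Trained networks look in the newest picture that a camera, given by its name, has taken for a name from the list of things; names that differ only in an ending like _2 or _b are one class to them, and where a whole thing is asked for, a point or a joint stands for the part that bears it (a point fixed in the world has none). Each returns a list of dicts, best first, with "conf" (0 to 1); they miss things now and then, are a little off and sometimes report something else, mostly with a low value. They report only what shows in the picture. A call takes as long as a camera call.
- search_frame(camera, name): "uv" ([column, row] in pixels, amid what is visible of it).
- pinpoint(camera, name): "uv" ([column, row] in pixels: a listed point, or the origin of a listed thing).
The state is a dict: "time_s": time; "qpos": joint angles; "joint_velocities": joint speeds; "effort": joint torques, N m; "tool_pos": TCP position; "tool_rot": TCP orientation; "force": force on the tool from outside, world axes, zero at the start; "wrist_torque": the same for the moment, N m; "grip_width": finger opening in m.
Only numpy, scipy, OpenCV 4.12 (cv2) and the standard library are available. Lean on these libraries where they do the work, as an engineer would, in place of code of your own. Each camera call takes 0.05 s, during which the arm holds its last target. There are 200 camera calls.

## Working session

There is one attempt and no reset: what is moved stays moved. The work goes in short steps, Python scripts to look and compute and a tool call to move; the robot and the scene stay as the last step left them, time stands still between calls to the robot, and variables do not carry over. Pictures are saved under pics/ and viewed, about 8 in all and at most 12, crops included, and the job is handed in when it is done.

Besides the shell and the picture viewer there is one more tool, called after ">>>" by a JSON object that holds its "api" and its "payload", one argument or row to a line. drive_tool: Moves the arm, as the interface text tells. Its arguments: {"type":"object","properties":{"moves":{"type":"string"},"grip_force":{"type":"number"}},"required":["moves"]}

```bash
mkdir -p pics; cat > h.py <<'E'
from cell import *
import numpy as np, cv2
def ray(cam,uv):
    c=calibration(cam);K=np.array(c["intrinsics"]);T=np.array(c["cam_to_world"])
    d=np.array([(uv[0]-K[0,2])/K[0,0],-(uv[1]-K[1,2])/K[1,1],-1.]);return T[:3,3],T[:3,:3]@d
def atz(cam,uv,z):
    o,d=ray(cam,uv);return o+d*(z-o[2])/d[2]
E
python3 - <<'E'
from h import *
o=get_obs();print({k:np.round(v,3) for k,v in o.items()}, [k for k in calibration("top")])
for c in("top","side"):
    p,d=read_camera(c);cv2.imwrite(f"pics/{c}0.png",p[:,:,::-1])
    for n in("bolt_axis","grip_centre"):
        for r in pinpoint(c,n)[:2]:
            uv=r["uv"];print(c,n,np.round(uv),round(r["conf"],2),np.round(atz(c,uv,.183),3))
            u,v=int(uv[0]),int(uv[1]);o,dd=ray(c,uv);print("depthpt",np.round(o+dd*d[v,u],3))
p,d=read_camera("top")
for n in["tape_measure","cup","big_socket","socket_rail"]:
    for r in pinpoint("top",n)[:1]:print(n,round(r["conf"],2),np.round(atz("top",r["uv"],0),3))
E
```

```text
{'time_s': np.float64(0.0), 'qpos': array([70.421, 18.44 , -4.016, 83.174,  1.296, 78.542, -3.261]), 'joint_velocities': array([ 0.059, -0.04 ,  0.051, -0.04 , -0.077,  0.025, -0.11 ]), 'effort': array([-0.0000e+00, -4.9129e+01, -4.0400e-01, -3.1252e+01, -6.4000e-02,
        4.4000e-02,  0.0000e+00]), 'tool_pos': array([ 0.226, -0.609,  0.221]), 'tool_rot': array([-1.7989e+02,  6.0000e-03,  2.0388e+01]), 'force': array([0.27 , 0.407, 0.433]), 'wrist_torque': array([ 0.031,  0.016, -0.028]), 'grip_width': np.float64(0.087)} ['intrinsics', 'cam_to_world']
top bolt_axis [358. 211.] 0.55 [ 0.516 -0.097  0.183]
depthpt [ 0.513 -0.094  0.197]
top grip_centre [263. 203.] 0.86 [0.537 0.105 0.183]
depthpt [0.535 0.105 0.193]
side bolt_axis [284. 259.] 0.71 [ 0.511 -0.099  0.183]
depthpt [ 0.511 -0.105  0.192]
side grip_centre [291. 192.] 0.81 [0.533 0.11  0.183]
depthpt [0.533 0.098 0.197]
side grip_centre [242. 179.] 0.39 [0.405 0.159 0.183]
depthpt [0.386 0.335 0.001]
tape_measure 0.8 [0.46 0.21 0.  ]
cup 0.89 [0.604 0.456 0.   ]
big_socket 0.82 [0.75  0.246 0.   ]
socket_rail 0.81 [0.394 0.35  0.   ]
```

View pics/top0.png

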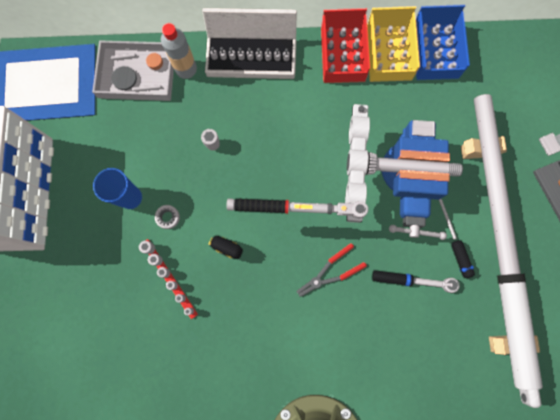

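View pics/side0.png

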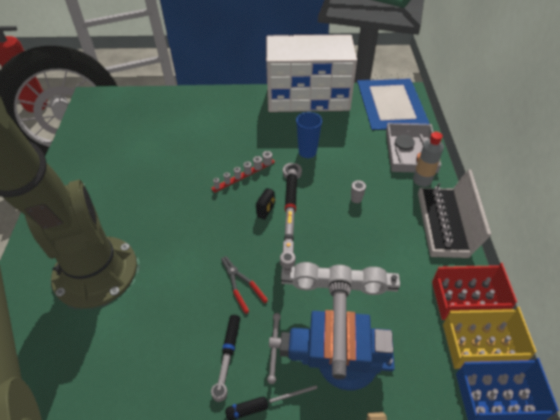

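>>> {"api": "drive_tool", "payload": {
  "moves": "0.03 -0.024 -0.02 -8 -1; 0.07 -0.055 -0.04 -16 -1; 0.11 -0.085 -0.055 -24 -1; 0.15 -0.117 -0.06 -32 -1; 0.19 -0.148 -0.06 -40 -1; 0.23 -0.18 -0.06 -48 -1; 0.27 -0.21 -0.06 -56 -1; 0.31 -0.24 -0.06 -64 -1",
  "grip_force": 30
}}

```text
time_s: 1.35
tool_pos: [0.4289, -0.2827, 0.283]
tool_rot: [180.0, 0.1, 84.7]
force: [0.5, -0.4, 0.3]
grip_width: 0.0309
```

>>> {"api": "drive_tool", "payload": {
  "moves": "0.04 0 0 -8 -1; 0.09 0 0 -16 -1; 0.14 0 0 -24 -1; 0.19 0 0 -32 -1; 0.24 0 0 -40 -1; 0.29 0 0 -48 -1; 0.34 0 0 -56 -1; 0.388 0 0 -64 -1"
}}

```text
time_s: 2.15
tool_pos: [0.4659, 0.1038, 0.283]
tool_rot: [180.0, 0.1, 148.7]
force: [1.0, 0.2, -0.7]
grip_width: 0.0004
```

```bash
python3 - <<'E'
from h import *
o=get_obs();print({k:np.round(o[k],3) for k in("tool_pos","tool_rot","qpos","grip_width","force")})
c=calibration("wrist");print(np.round(c["T_tool_cam"],3))
p,d=read_camera("wrist");cv2.imwrite("pics/w1.png",p[:,:,::-1])
for n in("bolt_axis","grip_centre"):
  for r in pinpoint("wrist",n)[:1]:
    uv=r["uv"];K=np.array(c["intrinsics"])
    from scipy.spatial.transform import Rotation as R
    Rm=R.from_euler("xyz",o["tool_rot"],degrees=True).as_matrix();T=np.array(c["T_tool_cam"])
    v=np.array([(uv[0]-K[0,2])/K[0,0],-(uv[1]-K[1,2])/K[1,1],-1.])
    a=Rm@T[:3,3]+o["tool_pos"];v=Rm@T[:3,:3]@v;print(n,uv,r["conf"],np.round(a+v*(.183-a[2])/v[2],3))
for cam in("top","side"):
  p,d=read_camera(cam)
  for n in("bolt_axis","grip_centre"):
    for r in pinpoint(cam,n)[:1]: print(cam,n,round(r["conf"],2),np.round(atz(cam,r["uv"],.183),3))
E
```

```text
{'tool_pos': array([0.466, 0.104, 0.283]), 'tool_rot': array([1.79998e+02, 1.12000e-01, 1.48728e+02]), 'qpos': array([ 32.845,  -3.688, -45.916,  99.863,  -2.593,  82.631,  46.045]), 'grip_width': np.float64(0.0), 'force': array([ 0.962,  0.178, -0.736])}
[[ 0.001  0.965  0.263  0.071]
 [ 1.    -0.001 -0.002  0.   ]
 [-0.001  0.263 -0.965 -0.162]
 [ 0.     0.     0.     1.   ]]
top bolt_axis 0.93 [ 0.519 -0.102  0.183]
side bolt_axis 0.67 [ 0.521 -0.103  0.183]
side grip_centre 0.9 [0.537 0.112 0.183]
```

>>> {"api": "drive_tool", "payload": {
  "moves": "0 0 0.01 -8 -1; 0 0 0.03 -16 -1; 0 0.003 0.05 -24 -1; 0 0.003 0.07 -26 -1; 0 0.003 0.09 -26 -1; 0 0.003 0.11 -26 -1; 0 0.003 0.122 -26 -1; 0 0.003 0.128 -26 -1"
}}

```text
time_s: 3.4
tool_pos: [0.4672, 0.1033, 0.1535]
tool_rot: [-180.0, -0.1, 174.3]
force: [1.1, 0.3, 0.2]
grip_width: 0.0003
```

```bash
python3 - <<'E'
from h import *
o=get_obs();print({k:np.round(o[k],3) for k in("tool_pos","tool_rot","qpos","force")})
p,d=read_camera("wrist");q,d=read_camera("side")
cv2.imwrite("pics/b2.png",np.hstack([p[:,:,::-1],cv2.resize(q[120:330,180:420],(480,420))[:,:,::-1]])[:, :])
cv2.imwrite("pics/b2.png",cv2.resize(cv2.imread("pics/b2.png"),(800,323)))
E
```

```text
{'tool_pos': array([0.467, 0.103, 0.154]), 'tool_rot': array([-1.79981e+02, -8.70000e-02,  1.74301e+02]), 'qpos': array([ 30.485,   2.597, -46.639, 110.478,   2.022,  67.839,  67.41 ]), 'force': array([1.076, 0.319, 0.235])}
```

View pics/b2.png

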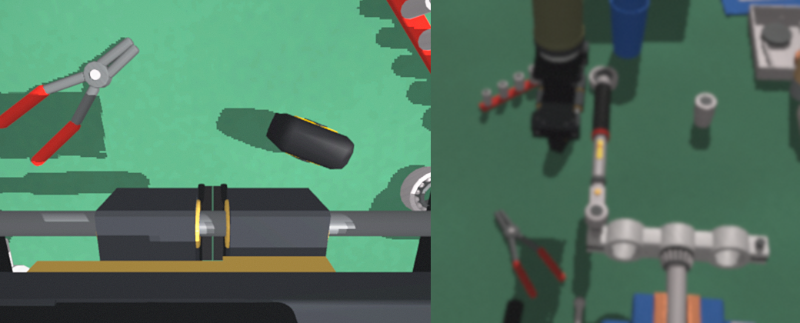

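>>> {"api": "drive_tool", "payload": {
  "moves": "-0.005 0.003 0 0 -1; -0.012 0.006 0 0 -1; -0.02 0.006 0 0 -1; -0.026 0.006 0 0 -1; -0.031 0.006 0 0 -1; -0.035 0.006 0 0 -1; -0.038 0.006 0 0 -1; -0.040 0.006 0 0 -1"
}}

```text
time_s: 4.3
tool_pos: [0.5071, 0.1063, 0.1541]
tool_rot: [-180.0, -0.2, 174.4]
force: [-5.8, -0.2, 1.8]
grip_width: 0.0003
```

>>> {"api": "drive_tool", "payload": {
  "moves": "-0.002 0 0 0.6 -1; -0.004 0 0 1.2 -1; -0.006 0 0 1.8 -1; -0.009 0.001 0 2.4 -1; -0.011 0.001 0 3 -1; -0.013 0.001 0 3.6 -1; -0.015 0.001 0 4.2 -1; -0.0166 0.001 0 4.6 -1"
}}

```text
time_s: 5.1
tool_pos: [0.5202, 0.1067, 0.1534]
tool_rot: [-179.9, -0.5, 169.9]
force: [-11.9, 2.2, 3.7]
grip_width: 0.0005
```

>>> {"api": "drive_tool", "payload": {
  "moves": "-0.002 0 0 0.6 -1; -0.004 0 0 1.2 -1; -0.006 0 0 1.8 -1; -0.009 0.001 0 2.4 -1; -0.011 0.001 0 3 -1; -0.013 0.001 0 3.6 -1; -0.015 0.001 0 4.2 -1; -0.0166 0.001 0 4.6 -1"
}}

```text
time_s: 5.9
tool_pos: [0.5364, 0.1059, 0.1534]
tool_rot: [-179.9, -0.6, 165.3]
force: [-11.8, 3.2, 3.6]
grip_width: 0.0003
```

>>> {"api": "drive_tool", "payload": {
  "moves": "-0.002 0 0 0.6 -1; -0.004 0 0 1.2 -1; -0.006 0 0 1.8 -1; -0.009 0.001 0 2.4 -1; -0.011 0.001 0 3 -1; -0.013 0.001 0 3.6 -1; -0.015 0.001 0 4.2 -1; -0.0166 0.001 0 4.6 -1"
}}

```text
time_s: 6.7
tool_pos: [0.5525, 0.1038, 0.1535]
tool_rot: [-179.9, -0.6, 160.8]
force: [-11.8, 5.6, 4.0]
grip_width: 0.0006
```

```bash
cat > m.py <<'E'
from h import *
o=get_obs();f=o["force"];print({k:np.round(o[k],3) for k in("tool_pos","tool_rot","force")},"|F|",np.hypot(f[0]-1,f[1]-.3))
b=np.array([.517,-.1]);t=o["tool_pos"][:2]-b;print("TCP r,ang(cw from +y)",np.hypot(*t),np.arctan2(t[0],t[1]))
for cam in("top","side"):
  p,d=read_camera(cam);cv2.imwrite(f"pics/{cam}_{o['time_s']:.2f}.png",cv2.resize(p[120:260,200:420][:,:,::-1] if cam=="top" else p[130:330,200:420][:,:,::-1],None,fx=3,fy=3))
  for n in("bolt_axis","grip_centre"):
    for r in pinpoint(cam,n)[:1]:
      q=atz(cam,r["uv"],.183);print(cam,n,round(r["conf"],2),np.round(q,3),np.arctan2(q[0]-b[0],q[1]-b[1]))
E
python3 m.py
```

```text
{'tool_pos': array([0.552, 0.104, 0.153]), 'tool_rot': array([-179.93 ,   -0.581,  160.769]), 'force': array([-11.799,   5.629,   3.98 ])} |F| 13.863532202285331
TCP r,ang(cw from +y) 0.20689367872305722 0.17236003694727572
top bolt_axis 0.91 [ 0.517 -0.099  0.183] -0.2339995256636285
side bolt_axis 0.59 [ 0.514 -0.094  0.183] -0.4468053435407052
side grip_centre 0.63 [0.58  0.105 0.183] 0.2972374796214313
```

>>> {"api": "drive_tool", "payload": {
  "moves": "-0.001 0 0 0.3 -1; -0.002 0 0 0.6 -1; -0.003 0 0 0.9 -1; -0.004 0 0 1.2 -1; -0.005 0 0 1.5 -1; -0.006 0 0 1.8 -1; -0.007 0 0 2.1 -1; -0.0083 0.0005 0 2.3 -1"
}}

```text
time_s: 7.8
tool_pos: [0.5603, 0.1023, 0.1535]
tool_rot: [-179.9, -0.6, 158.5]
force: [-12.2, 5.1, 3.6]
grip_width: 0.0003
```

>>> {"api": "drive_tool", "payload": {
  "moves": "-0.001 0 0 0.3 -1; -0.002 0 0 0.6 -1; -0.003 0 0 0.9 -1; -0.004 0 0 1.2 -1; -0.005 0 0 1.5 -1; -0.006 0 0 1.8 -1; -0.007 0 0 2.1 -1; -0.0083 0.0005 0 2.3 -1"
}}

```text
time_s: 8.6
tool_pos: [0.5682, 0.1006, 0.1536]
tool_rot: [-180.0, -0.6, 156.3]
force: [-12.2, 6.9, 3.7]
grip_width: 0.0004
```

```bash
python3 m.py; ls pics
```

```text
{'tool_pos': array([0.568, 0.101, 0.154]), 'tool_rot': array([-179.981,   -0.611,  156.257]), 'force': array([-12.242,   6.872,   3.723])} |F| 14.783388974437557
TCP r,ang(cw from +y) 0.20698997096876207 0.24971172681176193
top bolt_axis 0.65 [ 0.519 -0.1    0.183] 1.3760107541685542
side bolt_axis 0.64 [ 0.517 -0.095  0.183] -0.04493282062565933
side grip_centre 0.5 [0.598 0.088 0.183] 0.4053532668662475
b2.png
side0.png
side_6.70.png
side_8.60.png
top0.png
top_6.70.png
top_8.60.png
w1.png
```

>>> {"api": "drive_tool", "payload": {
  "moves": "-0.001 0 0 0.3 -1; -0.002 0 0 0.6 -1; -0.003 0 0 0.9 -1; -0.004 0 0 1.2 -1; -0.005 0 0 1.5 -1; -0.006 0 0 1.8 -1; -0.007 0 0 2.1 -1; -0.0083 0.0005 0 2.3 -1"
}}

```text
time_s: 9.7
tool_pos: [0.5759, 0.0985, 0.1536]
tool_rot: [180.0, -0.6, 154.0]
force: [-11.6, 8.6, 2.8]
grip_width: 0.0005
```

>>> {"api": "drive_tool", "payload": {
  "moves": "-0.001 0 0 0.2 -1; -0.002 0 0 0.4 -1; -0.003 0 0 0.6 -1; -0.004 0 0 0.9 -1; -0.005 0 0 1.2 -1; -0.006 0 0 1.5 -1; -0.006 0 0 1.8 -1; -0.006 0 0 1.8 -1"
}}

```text
time_s: 10.5
tool_pos: [0.5816, 0.0967, 0.1538]
tool_rot: [179.9, -0.6, 152.2]
force: [-11.1, 10.0, 2.3]
grip_width: 0.0002
```

```bash
python3 m.py
```

```text
{'tool_pos': array([0.582, 0.097, 0.154]), 'tool_rot': array([179.914,  -0.617, 152.227]), 'force': array([-11.094,   9.973,   2.332])} |F| 15.486565817340853
TCP r,ang(cw from +y) 0.20707211119917587 0.31747282781810116
top bolt_axis 0.83 [ 0.512 -0.096  0.183] -0.8552900613506277
top grip_centre 0.63 [ 0.488 -0.072  0.183] -0.808920036707225
side bolt_axis 0.63 [ 0.508 -0.1    0.183] -1.538852882140111
side grip_centre 0.62 [0.605 0.089 0.183] 0.4361392630622365
```

View pics/side_10.50.png

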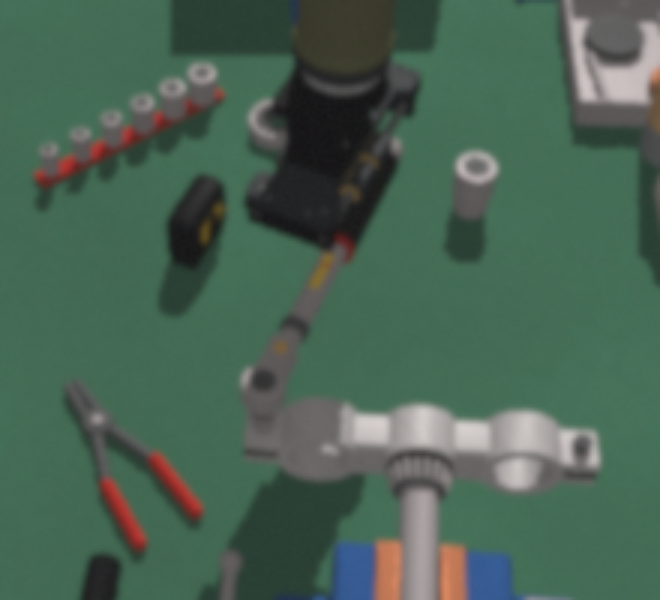

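>>> {"api": "drive_tool", "payload": {
  "moves": "-0.001 0 0 0.2 -1; -0.002 0 0 0.4 -1; -0.003 0.0005 0 0.6 -1; -0.004 0.001 0 0.9 -1; -0.005 0.001 0 1.2 -1; -0.006 0.001 0 1.5 -1; -0.006 0.001 0 1.8 -1; -0.006 0.001 0 1.8 -1"
}}

```text
time_s: 11.6
tool_pos: [0.5879, 0.0947, 0.1539]
tool_rot: [179.9, -0.6, 150.4]
force: [-9.9, 9.3, 2.6]
grip_width: 0.0002
```

>>> {"api": "drive_tool", "payload": {
  "moves": "-0.001 0 0 0.2 -1; -0.002 0 0 0.4 -1; -0.003 0.0005 0 0.6 -1; -0.004 0.001 0 0.9 -1; -0.005 0.001 0 1.2 -1; -0.006 0.001 0 1.5 -1; -0.006 0.001 0 1.8 -1; -0.006 0.001 0 1.8 -1"
}}

```text
time_s: 12.4
tool_pos: [0.594, 0.0923, 0.1539]
tool_rot: [179.9, -0.5, 148.6]
force: [-9.0, 8.4, 2.6]
grip_width: 0.0005
```

>>> {"api": "drive_tool", "payload": {
  "moves": "-0.001 0 0 0.2 -1; -0.002 0 0 0.4 -1; -0.003 0.0005 0 0.6 -1; -0.004 0.001 0 0.9 -1; -0.005 0.001 0 1.2 -1; -0.006 0.001 0 1.5 -1; -0.006 0.001 0 1.8 -1; -0.006 0.001 0 1.8 -1"
}}

```text
time_s: 13.2
tool_pos: [0.6001, 0.0898, 0.1541]
tool_rot: [179.9, -0.5, 146.8]
force: [-7.0, 8.6, 2.3]
grip_width: 0.0003
```

```bash
python3 m.py; ls pics|grep 13
```

```text
{'tool_pos': array([0.6  , 0.09 , 0.154]), 'tool_rot': array([179.893,  -0.484, 146.782]), 'force': array([-6.965,  8.561,  2.348])} |F| 11.47539285737451
TCP r,ang(cw from +y) 0.2071919744691342 0.41284052824540685
top bolt_axis 0.74 [ 0.512 -0.098  0.183] -1.1331299951161578
side bolt_axis 0.69 [ 0.515 -0.102  0.183] -2.312653396972025
side grip_centre 0.89 [0.622 0.084 0.183] 0.5193349183615042
side_13.20.png
top_13.20.png
```

View pics/side_13.20.png

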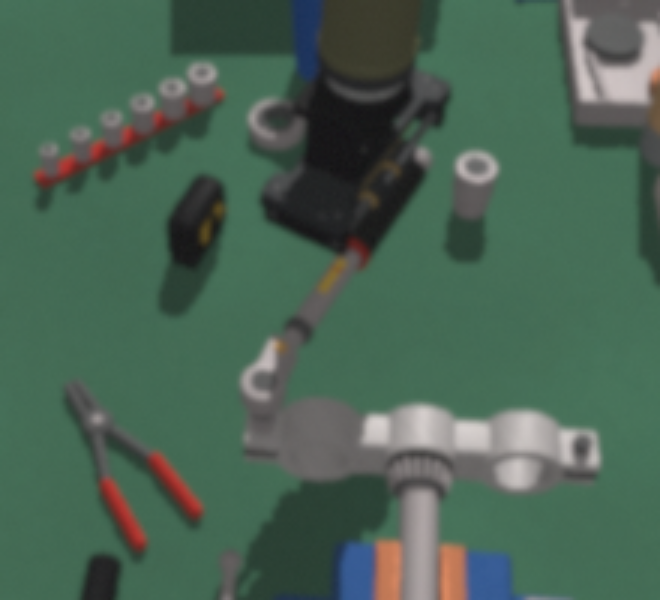

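>>> {"api": "drive_tool", "payload": {
  "moves": "-0.001 0 0 0.2 -1; -0.002 0 0 0.4 -1; -0.003 0.0005 0 0.6 -1; -0.004 0.001 0 0.9 -1; -0.004 0.001 0 1.2 -1; -0.004 0.001 0 1.2 -1; -0.004 0.001 0 1.2 -1; -0.004 0.001 0 1.2 -1"
}}

```text
time_s: 14.3
tool_pos: [0.6042, 0.088, 0.1541]
tool_rot: [179.9, -0.5, 145.6]
force: [-7.7, 7.9, 0.4]
grip_width: 0.0002
```

>>> {"api": "drive_tool", "payload": {
  "moves": "0.002 0 0 -0.6 -1; 0.004 0 0 -1.2 -1; 0.006 0 0 -1.8 -1; 0.009 0 0 -2.4 -1; 0.011 0 0 -3 -1; 0.013 0 0 -3.6 -1; 0.015 0 0 -4.2 -1; 0.017 0 0 -5 -1"
}}

```text
time_s: 15.1
tool_pos: [0.5885, 0.0946, 0.1535]
tool_rot: [-179.8, -0.5, 150.5]
force: [-11.3, 2.2, 3.3]
grip_width: 0.0001
```

>>> {"api": "drive_tool", "payload": {
  "moves": "0.002 0 0 -0.6 -1; 0.004 0 0 -1.2 -1; 0.006 0 0 -1.8 -1; 0.009 0 0 -2.4 -1; 0.011 0 0 -3 -1; 0.013 0 0 -3.6 -1; 0.015 0 0 -4.2 -1; 0.017 0 0 -5 -1"
}}

```text
time_s: 15.9
tool_pos: [0.5791, 0.1002, 0.1546]
tool_rot: [180.0, 0.1, 155.3]
force: [0.2, 0.3, 0.5]
grip_width: 0.0007
```

>>> {"api": "drive_tool", "payload": {
  "moves": "0.002 0 0 0 -1; 0.004 0 0 0 -1; 0.007 0 0 0 -1; 0.011 0 0 0 -1; 0.016 0 0 0 -1; 0.021 0 0 0 -1; 0.026 0 0 0 -1; 0.03 0 0 0 -1"
}}

```text
time_s: 16.7
tool_pos: [0.551, 0.1131, 0.1546]
tool_rot: [-180.0, 0.0, 155.3]
force: [-0.4, 0.7, -0.7]
grip_width: 0.0004
```

```bash
python3 m.py; ls pics|grep 1[67]
```

```text
{'tool_pos': array([0.551, 0.113, 0.155]), 'tool_rot': array([-1.79992e+02,  9.00000e-03,  1.55302e+02]), 'force': array([-0.367,  0.681, -0.703])} |F| 1.4195923264253902
TCP r,ang(cw from +y) 0.21577233866484327 0.15842334653389964
top bolt_axis 0.68 [ 0.513 -0.095  0.183] -0.600593365223452
top grip_centre 0.27 [0.518 0.31  0.183] 0.0025981223848391896
side bolt_axis 0.7 [0.6   0.09  0.183] 0.412364295341146
side grip_centre 0.89 [0.611 0.098 0.183] 0.4435981042174537
side_16.70.png
top_16.70.png
```

View pics/side_16.70.png

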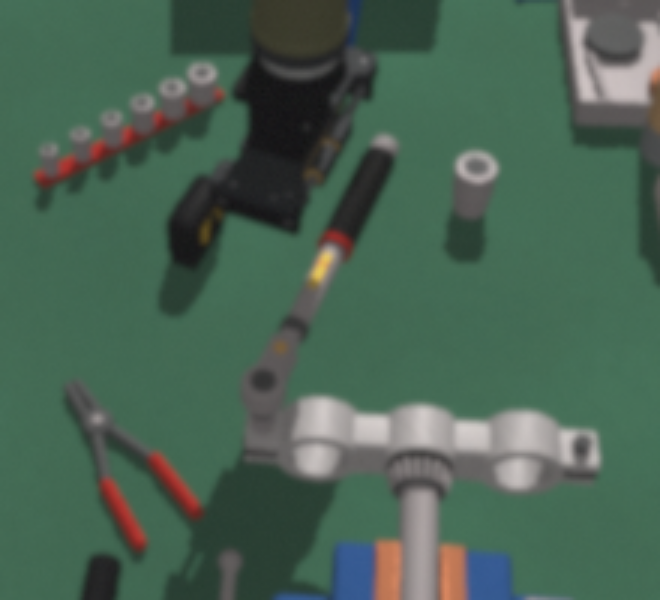

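>>> {"api": "drive_tool", "payload": {
  "moves": "0.005 0 0 0 -1; 0.01 0 0 0 -1; 0.01 0 0 0 -1; 0.01 0 0 0 -1; 0.01 0 0 0 -1; 0.01 0 0 0 -1; 0.01 0 0 0 -1; 0.01 0 0 0 -1"
}}

```text
time_s: 17.8
tool_pos: [0.5425, 0.1169, 0.1545]
tool_rot: [-180.0, -0.0, 155.3]
force: [0.4, 0.4, -0.4]
grip_width: 0.0006
```

```bash
python3 -c "
from h import *
print(get_obs()['force'],get_obs()['time_s']);read_camera('top')
for n in ['tape_measure','cup','big_socket','socket_rail']:
    for r in pinpoint('top',n)[:1]:print(n,np.round(atz('top',r['uv'],0),3))
print(sign_off())"
```

```text
[ 0.37962595  0.39579401 -0.36256874] 17.8
tape_measure [0.458 0.201 0.   ]
cup [0.601 0.454 0.   ]
big_socket [0.751 0.252 0.   ]
socket_rail [0.389 0.35  0.   ]
the job is handed in; nothing more can be done
None
```

I pushed the torque wrench clockwise at its grip with the closed fingers until it broke over, then eased off and handed the job in at about 18 s. No verdict is reported.

- **Break-over:** the push force rose to about 15 N, then fell to about 11 N. The side picture showed a clear kink at the hinge. I estimate the hinge reached about 0.15 rad, and I stopped before clearly pressing on its stop.
- **Bolt:** the handle now points about 0.34 rad further round than at the start. The bolt's own angle was never measured. The peak of about 15 N at mid-grip comes to roughly 3 N m, the set torque, which should mean about 0.5 rad.
- **After easing off:** the handle looks straight again in the side picture. The fingers stand clear of it with no contact force (under 1 N), and the wrench is still on the bolt.
- **Bystanders:** I checked the tape measure, cup, big socket and socket rail again. All four were within about 10 mm of their first readings, which is about the scatter of the detector, and the fingers stayed above 150 mm. I did not re-measure the bearing, ratchet, pliers or screwdriver.

**Readings that disagreed:** some late network detections of the grip and bolt were plainly wrong, apparently because the arm hid them. I did not use those and relied on the force, the finger position and the side pictures instead.

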